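# Free a new contact grill from its transit wedges and ready it for the first burn-off

### The job

Get the new contact grill ready for its first burn-off: work the jammed transit wedges (two or three are fitted) loose with small side-to-side pulls, without dragging the grill from its place, and put them all in the cardboard packing tray. Once the wedges are out, raise the lid to 45 degrees so that the plates can air, and only then swing the heat lever straight up to its long middle mark. Leave the other things on the worktop where they stand.

Things in the scene. Friction and masses are not known exactly. Their poses are not given: they have to be found in the camera images.
- grill: New contact grill (black base 185 mm deep, 280 mm wide, steel lid, top 100 mm up; 4 kg), loose on rubber feet on the wooden hob cover (its top at z = 0.043); slides if pulled or pushed with some 20 N. Origin: centre of its underside; x to its back, y to its left, z up. Three wedge keepers (92 mm tall): front left, front right, left side.
- wedge_1_mid (a point): Front left beech wedge: 110 x 32 mm, 28 mm thick at its blunt head, 16 mm at its tip, 80 g. The point is its middle (half-way along and up). x runs along its flat underside from head to tip, y across, z up. Jammed in the front left keeper, tip over the lid's rim, head 72 mm out to the front of the keeper's bar. None if not fitted.
- wedge_2_mid (a point): Front right beech wedge: 110 x 32 mm, 28 mm thick at its blunt head, 16 mm at its tip, 80 g. The point is its middle (half-way along and up). x runs along its flat underside from head to tip, y across, z up. Jammed likewise in the front right keeper, head to the front. None if not fitted.
- wedge_3_mid (a point): Left-hand beech wedge: 110 x 32 mm, 28 mm thick at its blunt head, 16 mm at its tip, 80 g. The point is its middle (half-way along and up). x runs along its flat underside from head to tip, y across, z up. Jammed likewise in the left side keeper, head to the grill's left. None if not fitted.
- seat_1 (a point): Slot of the front left keeper: the middle of the seated wedge under the keeper's cross-bar (20 mm deep); 50 mm wide between posts. A seated wedge's point lies 27 mm outside it. Bar and rubber pad squeeze the wedge with some 30 N: a straight pull takes some 35 N and drags the grill.
- seat_2 (a point): The same for the front right keeper. Swinging a wedge's head from side to side about its slot (some 10 mm each way at the head) takes only 5 to 10 N, and as it swings it creeps out at a light outward pull, about 2 mm a swing.
- seat_3 (a point): The same for the keeper on the left side. A wedge's squeeze eases steadily as it comes out and is gone after some 24 mm; its tip leaves the slot after 40 mm.
- tray: Open cardboard packing tray, 160 x 140 x 45 mm outside, 5 mm walls and floor, loose on the granite to the right of the hob cover; origin at the centre of its underside, x along the 160 mm side, z up. Overhead: a wall cabinet (underside z = 0.46) beyond x = 0.68 to the right of y = -0.40.
- lid (a joint): Grill lid: 0 shut, grows to 1.75 rad as its front goes up. Stiff hinge (1.3 N m) that stays where it is left; lifting at the handle takes about 10 N. It cannot be raised while wedges are in. Overhead, beyond x = 0.58, hangs the cooker hood (underside z = 0.68).
- lid_handle (a point): Middle of the lid's handle bar, a black round bar 16 mm thick along the grill's y, 116 mm long, held 40 mm in front of the lid rim by an arm near each end (the middle 90 mm are free).
- lid_hinge (a point): Middle of the lid's hinge line, which runs along the grill's y; the handle bar turns about it at a radius of 218 mm.
- heat_lever (a joint): Heat lever on the pod at the grill's right side: 0 = off, leaning 45 degrees to the grill's front; 0.785 = straight up at the long middle mark (medium); 1.571 = leaning 45 degrees to the back. Its hinge runs along the grill's y; it stays where it is left (0.12 N m).
- lever_grip (a point): Middle of the lever's black grip, a round bar 18 mm thick and 34 mm long along the lever, 60 mm from the pivot.
- lever_pivot (a point): Pivot of the heat lever.
- pepper_mill: Dark wooden pepper mill, 58 mm across, 170 mm tall, on the granite to the left; a bystander.
- salt_shaker: Salt shaker, 44 mm across, 90 mm tall, on the granite to the left; a bystander.
- spice_jar: Spice jar, 41 mm across, 105 mm tall, on the hob cover; a bystander.
- teaspoon: Steel teaspoon, 130 mm long, lying on the hob cover's left front corner; a bystander.
- honey: Honey jar, 71 mm across, 110 mm tall, on the granite to the left; a bystander.

How it is judged:
On the way, in this order (a step that is already met when the one before it is completed fails the run):
1. every fitted wedge has been drawn right out of its keeper (distance between wedge_1_mid and seat_1 above 0.075 m and distance between wedge_2_mid and seat_2 above 0.075 m and distance between wedge_3_mid and seat_3 above 0.075 m), for 0.1 s.
2. the lid has been raised to 45 degrees (within 8), the heat lever still off (value of joint lid between 0.6454 and 0.9254 rad and value of joint heat_lever below 0.45 rad), for 0.3 s.
3. the heat lever stands straight up (within 8 degrees) (value of joint heat_lever between 0.6454 and 0.9254 rad), for 0.3 s.
At the end, for the whole second after the job is handed in: All fitted wedges lie in the packing tray at rest, the lid stands at 45 degrees (within 8), the heat lever straight up (within 8 degrees), the grill within 30 mm of where it stood, the bystanders upright (all of step 3 and x of wedge_1_mid in the frame of tray between -0.08 and 0.08 m and y of wedge_1_mid in the frame of tray between -0.07 and 0.07 m and z of each of wedge_1_mid, wedge_2_mid, wedge_3_mid in the frame of tray below 0.06 m and linear speed of each of wedge_1, wedge_2, wedge_3 below 0.02 m/s and x of wedge_2_mid in the frame of tray between -0.08 and 0.08 m and y of wedge_2_mid in the frame of tray between -0.07 and 0.07 m and x of wedge_3_mid in the frame of tray between -0.08 and 0.08 m and y of wedge_3_mid in the frame of tray between -0.07 and 0.07 m and value of joint lid between 0.6454 and 0.9254 rad and distance of grill from where it was at the start of the episode below 0.03 m and velocity of joint lid below 0.05 rad/s and angle between each of pepper_mill, salt_shaker, spice_jar, honey's own z axis and vertical below 0.2 rad); the robot touches nothing.
It fails at once if the grill is dragged more than 30 mm from its place (distance of grill from where it was at the start of the episode above 0.03 m).
It fails at once if a bystander (mill, shaker, jars, teaspoon) is shifted more than 40 mm (distance of any of pepper_mill, salt_shaker, spice_jar, honey, teaspoon from where it was at the start of the episode above 0.04 m).
Of wedge_1, wedge_2, wedge_3 only 2 to 3 are there at a start; the rules pass over those that are not, and their reading is None.
At some moment in a run one of tray may be knocked a few centimetres aside while the robot is not near it.
Once in a run the grip may slacken for a moment while it holds something.
It also fails if it takes over 210 s, if anything falls off the work surface, if the arm or the gripper's body presses on something with over 40 N, if the wrist force passes 120 N, or if a joint passes its speed limit or range.

### The arm

A 6-joint arm with a two-finger parallel gripper is mounted at the origin on a cart in front of the work surface, level with it; the furniture and walls round the work are solid. World frame = base frame: x ahead of the robot, y to its left, z up, the work surface at z = 0. Lengths are in m, angles in rad, forces in N, time in s.
With the tool pointing down it reaches from about 0.3 to 0.775 m from the base axis. Payload 14.6 kg.
Tool frame: the origin (TCP) lies midway between the tips of the shut fingers; the grasp point (between the pads) lies 19 mm behind it (ctrl.tcp_to_grasp is the z of the grasp point in the tool frame, in m); z points along the fingers, y is the line along which they close (so a half turn about z gives the same grasp; the last joint's range is limited). The gripper opens to 94 mm and grips with 3 to 60 N. Pads are 16 mm wide; open, the fingers measure 119 mm over their backs; the gripper's body (75 mm by 177 mm) begins 78 mm behind the grasp point.
Start: joints at [1.111, 0.3, 1.521, -0, 1.321, -0.067], TCP at [0.211, 0.508, 0.205] pointing down, gripper open.
Joint ranges: [-3.03, 3.03], [-0.79, 2.21], [0.23, 2.52], [-1.04, 4.18], [0, 3.07], [-2.55, 2.55]. Speed limits (rad/s): [2.22, 2.22, 2.57, 3.14, 3.14, 3.14].

### API

Orientations are given as [roll, pitch, yaw] about the fixed x, y, z axes, in that order (R = Rz(yaw) Ry(pitch) Rx(roll)).
In Python, from station import monitor, camera, ctrl gives the robot as it stands.
- The arm moves only by the tool apply_moves, never from a script. Its argument "plan" is one flat list of numbers, 4 for each row, row after row: the shift along the tool's x, y, z in mm, then the turn about the tool's z in rad. In form: [dx, dy, dz, spin, dx, dy, dz, spin, ...]. A call has 1 to 20 rows; each row shifts and turns the commanded pose from where the row before left it, along the tool's axes as they then stand; what a row does not reach is not made up. A row lasts 1/10 s, in which the tool goes at most 50 mm and 8.59 degrees, less where a joint would pass 70% of its speed; a pose out of reach is approached as far as the arm can. A call is refused whole if a number of a shift passes 50 or a number of a turn 0.15, either way. A call with a gripper value outside its range is refused whole. "hand" is the gripper command: -1 is shut, 1 is fully open, values between are in proportion, set as the call begins (left out, the last holds). The fingers move at their own pace and stop on an object; "squeeze" is the grip in N (left out, the last holds). Time passes only in rows, so rows that do not move let the fingers close. It gives the time, the measured TCP pose, the force, the opening and the grip force at its end, in the units of the state.
- monitor.get_obs(): the state, without advancing time (a new reading comes with each control period).
- camera(name): name is "scene" or "top" or "wrist"; returns a dict with "image" (420x560x3 uint8, red, green, blue), "range_z" (420x560 float32, m along the optical axis (not along the pixel's ray), 0 where there is no reading), "mtx" (3x3 intrinsics, pixels), "rvec" (rotation vector, rad) and "tvec" (3), from world to camera coordinates, as OpenCV has them. Camera axes: x right, y down, z forward; pixel columns grow to the right and rows downward; lengths in m; the calibration is good to about 2 mm. A picture is of the moment at which its call begins.
- ctrl.hand_in(): hands the job in; it is judged then, once.
The state is a dict: "time_s": time; "qpos": joint angles; "joint_vel": joint speeds; "tau": joint torques, N m; "ee_pos": TCP position; "eef_rot": TCP orientation; "force": force on the tool from outside, world axes, zero at the start; "moment": the same for the moment, N m; "grip_width": finger opening in m; "grip_force": force on a finger pad.
Only numpy, scipy, OpenCV 4.12 (cv2) and the standard library are available. Lean on these libraries where they do the work, as an engineer would, in place of code of your own. Each camera call takes 0.05 s, during which the arm holds its last target. There are 200 camera calls.

## Working session

There is one attempt and no reset: what is moved stays moved. The work goes in short steps, Python scripts to look and compute and a tool call to move; the robot and the scene stay as the last step left them, time stands still between calls to the robot, and variables do not carry over. Pictures are saved under pics/ and viewed, at most 16 in all, crops included, and the job is handed in when it is done.

Besides the shell and the picture viewer there is one more tool, called after ">>>" as name(argument=value, ...) on one line, values as JSON. apply_moves: Moves the arm, as the interface text tells. Its arguments: {"type":"object","properties":{"plan":{"type":"array","items":{"type":"number"}},"hand":{"type":"number"},"squeeze":{"type":"number"}},"required":["plan"]}

```bash
mkdir -p pics; cat > h.py <<'E'
import numpy as np, cv2
from station import monitor, camera, ctrl
from scipy.spatial.transform import Rotation as R
def snap(n,save=None):
    c=camera(n)
    if save: cv2.imwrite('pics/'+save,c['image'][:,:,::-1])
    np.savez('%s.npz'%n,**{k:v for k,v in c.items()})
    return c
def load(n): return dict(np.load('%s.npz'%n))
def pts(c):
    d=c['range_z'];v,u=np.mgrid[:d.shape[0],:d.shape[1]]
    K=c['mtx'];p=np.stack([(u-K[0,2])/K[0,0]*d,(v-K[1,2])/K[1,1]*d,d],-1)
    Rm=cv2.Rodrigues(c['rvec'])[0]
    w=(p-c['tvec'].ravel())@Rm; w[d==0]=np.nan
    return w
def proj(c,p): return cv2.projectPoints(np.array(p,float).reshape(-1,3),c['rvec'],c['tvec'],c['mtx'],None)[0].reshape(-1,2)
E
python3 - <<'E'
from h import *
a=snap('scene','s1.png');b=snap('top','t1.png')
for c in(a,b):
    print(c['mtx'][0,0],-cv2.Rodrigues(c['rvec'])[0].T@c['tvec'].ravel())
o=monitor.get_obs();print(o)
E
```

```text
422.93869107589944 [-0.1189159   1.2385769   0.93602749]
394.7703549016948 [0.42238694 0.08347658 1.2967551 ]
{'time_s': 0.1, 'qpos': array([ 1.11138537e+00,  3.00418728e-01,  1.52149355e+00, -2.73525872e-05,
        1.32069499e+00, -6.65803947e-02]), 'joint_vel': array([ 0.00073622, -0.00033625, -0.0003221 , -0.0005596 , -0.00059341,
       -0.0005497 ]), 'tau': array([ 2.17121393e-03, -5.32644367e+01, -3.53282189e+01,  7.10021588e-02,
        2.34889792e-02, -8.04404931e-05]), 'ee_pos': array([0.21044226, 0.50790453, 0.20495208]), 'eef_rot': array([-3.14057853e+00, -4.10673882e-05,  2.74876885e+00]), 'force': array([-1.15178894,  0.8291615 ,  0.50614838]), 'moment': array([ 0.01507164, -0.01008298,  0.03929839]), 'grip_force': 0.0, 'grip_width': 0.09399097927536829}
```

View pics/s1.png

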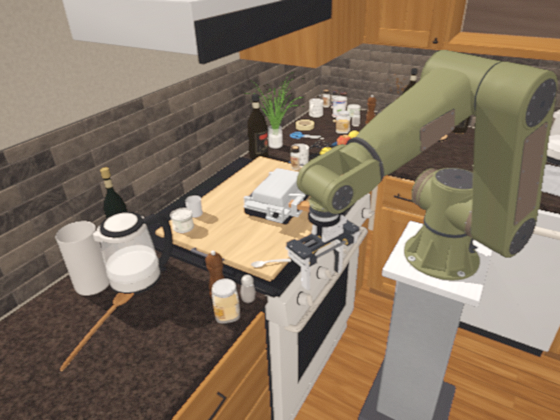

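View pics/t1.png

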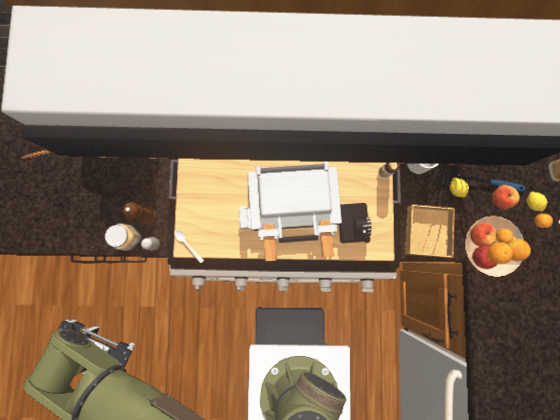

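The top view shows the grill at about (293,200), two front wedges at about (270,243) and (326,240), an apparently empty left keeper at (245,217), the lever pod at (357,223) and the tray at (431,232). I'll zoom in.

```bash
python3 - <<'E'
from h import *
b=load('top');cv2.imwrite('pics/t1c.png',cv2.resize(b['image'][150:280,225:470,::-1],None,fx=3.2,fy=3.2,interpolation=cv2.INTER_CUBIC))
w=pts(b)
for y in range(160,268,4):
    print(y,[ '%d'%(1000*w[y,x,2]) if np.isfinite(w[y,x,2]) else 'n' for x in range(236,460,6)])
for (u,v) in[(270,258),(270,230),(326,255),(326,230),(431,232),(245,217),(366,226),(295,239)]: print(u,v,w[v,u].round(3))
E
```

```text
160 ['40', '43', '44', '682', '682', '683', '684', '685', '685', '688', '685', '688', '688', '689', '690', '691', '695', '692', '694', '694', '692', '695', '697', '698', '698', '698', '698', '699', '699', '701', '701', '702', '701', '703', '705', '707', '707', '708']
164 ['40', '41', '38', '42', '44', '42', '44', '43', '40', '46', '46', '42', '41', '45', '102', '115', '46', '40', '43', '50', '40', '37', '46', '42', '41', '127', '149', '148', '-10', '24', '62', '-3', '-3', '44', '-1', '-3', '682', '683']
168 ['43', '45', '46', '42', '111', '105', '106', '109', 'n', '104', '104', '113', '113', '106', '103', '111', '98', '39', '46', '44', '42', '43', '41', '43', '65', '134', '148', '148', '-7', '6', '36', '68', '82', '-2', '-11', '-7', '1', '1']
172 ['45', '43', '44', '86', '111', '109', '98', '100', '104', '104', '101', '107', '104', '135', '138', '137', '105', '41', '39', '44', '43', '43', '44', '43', '72', 'n', '147', '42', '-8', '-10', '11', '20', '-4', '2', '-6', '0', '-2', '4']
176 ['38', '41', '78', '96', '138', '142', '140', '144', '143', '144', '144', '143', '142', '145', '141'
[... 5026 characters left out ...]

260 ['1', '3', '-2', '2', '-1', '130', '134', '-1', '6', '1', '3', '6', '-1', '0', '3', '3', '35', '37', '40', '36', '41', '40', '39', '44', '42', '43', '41', '0', '-7', '-10', '-11', '-10', '-11', '-10', '-9', '-8', '-9', '-7']
264 ['1', '1', '0', '1', '-2', '-1', '1', '0', '-3', '-4', '1', '3', '0', '0', '2', '0', '-4', '2', '-3', '0', '-1', '3', '-3', '0', '-1', '0', '-3', '2', '-787', '-700', '-613', '-526', '-458', '-396', '-326', '-277', '-217', '-174']
270 258 [0.427 0.096 0.133]
270 230 [0.509 0.098 0.133]
326 255 [ 0.439 -0.068  0.132]
326 230 [ 0.512 -0.067  0.138]
431 232 [ 0.522 -0.434 -0.001]
245 217 [0.546 0.172 0.135]
366 226 [ 0.527 -0.189  0.123]
295 239 [0.483 0.024 0.145]
```

View pics/t1c.png

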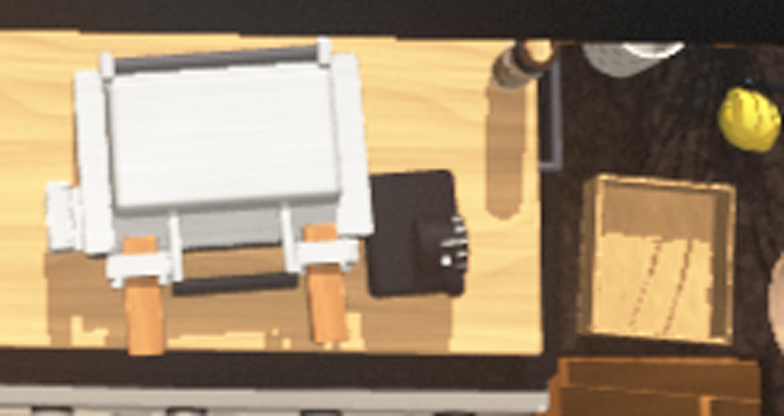

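Both front wedges are fitted; the left keeper holds none. Next I'll measure the wedges, handle, lever and tray.

```bash
python3 - <<'E'
from h import *
b=load('top');w=pts(b);im=b['image'];hsv=cv2.cvtColor(im,cv2.COLOR_RGB2HSV)
v,u=np.mgrid[:420,:560]
def rect(m,name):
    P=w[m][:,:2].astype(np.float32);P=P[np.isfinite(P).all(1)]
    r=cv2.minAreaRect(P);print(name,len(P),np.round(r[0],3),np.round(r[1],3),round(r[2],1),'z',np.round(np.nanpercentile(w[m][:,2],[10,50,90]),3), 'x',P[:,0].min().round(3),P[:,0].max().round(3),'y',P[:,1].min().round(3),P[:,1].max().round(3))
for n,x0,x1 in(('w1',258,284),('w2',314,340)):
    m=(u>x0)&(u<x1)&(v>228)&(v<270)&(w[...,2]>.112)&(w[...,2]<.15)&(hsv[...,1]>110)
    rect(m,n)
    for y in range(234,262,4):
        q=w[m&(v>=y)&(v<y+4)]; 
        if len(q):print(np.round([q[:,0].mean(),q[:,1].mean(),q[:,1].max()-q[:,1].min()],3))
m=(u>270)&(u<325)&(v>232)&(v<246)&(w[...,2]>.11)&(hsv[...,2]<90); rect(m,'handle')
P=w[m];print(np.polyfit(P[:,1],P[:,0],1))
m=(u>255)&(u<340)&(v>170)&(v<216)&(w[...,2]>.135);rect(m,'lidtop')
m=(u>336)&(u<375)&(v>198)&(v<246)&(w[...,2]>.07)&(w[...,2]<.1)&(hsv[...,2]<90);rect(m,'pod')
m=(u>345)&(u<380)&(v>205)&(v<246)&(w[...,2]>.105);rect(m,'lever')
print(np.round(w[m][::6],3).tolist())
m=(u>400)&(u<462)&(v>200)&(v<262)&(w[...,2]>.018)&(w[...,2]<.06);rect(m,'tray')
E
```

```text
w1 258 [0.456 0.096] [0.071 0.032] 5.1 z [0.125 0.129 0.134] x 0.421 0.492 y 0.079 0.112
[0.489 0.098 0.024]
[0.481 0.099 0.03 ]
[0.47  0.097 0.03 ]
[0.458 0.097 0.03 ]
[0.446 0.097 0.03 ]
[0.434 0.094 0.029]
[0.424 0.094 0.029]
w2 271 [ 0.47  -0.067] [0.071 0.044] 4.5 z [0.125 0.13  0.133] x 0.435 0.507 y -0.09 -0.043
[ 0.496 -0.069  0.032]
[ 0.484 -0.071  0.043]
[ 0.472 -0.071  0.03 ]
[ 0.461 -0.073  0.032]
[ 0.449 -0.073  0.031]
[ 0.439 -0.074  0.029]
handle 160 [0.486 0.015] [0.013 0.112] 5.2 z [0.141 0.144 0.147] x 0.477 0.496 y -0.04 0.071
[-0.09459696  0.48693652]
lidtop 2807 [0.619 0.026] [0.123 0.21 ] 5.0 z [0.139 0.142 0.145] x 0.553 0.687 y -0.082 0.134
pod 737 [ 0.541 -0.158] [0.116 0.086] 4.9 z [0.087 0.091 0.094] x 0.48 0.602 y -0.198 -0.115
lever 326 [ 0.516 -0.184] [0.077 0.046] 5.5 z [0.11  0.12  0.144] x 0.478 0.556 y -0.208 -0.159
[[0.556, -0.19, 0.108], [0.552, -0.165, 0.109], [0.552, -0.186, 0.111], [0.549, -0.159, 0.108], [0.549, -0.176, 0.114], [0.549, -0.195, 0.114], [0.545, -0.164, 0.114], [0.546, -0.182, 0.116], [0.545, -0.199, 0.12], [0.542, -0.169, 0.12], 
[... 456 characters left out ...]
1, -0.2, 0.118], [0.517, -0.168, 0.124], [0.518, -0.186, 0.123], [0.518, -0.205, 0.12], [0.515, -0.175, 0.12], [0.515, -0.193, 0.118], [0.512, -0.162, 0.122], [0.512, -0.181, 0.119], [0.512, -0.199, 0.12], [0.509, -0.17, 0.116], [0.509, -0.186, 0.124], [0.51, -0.205, 0.118], [0.506, -0.176, 0.115], [0.505, -0.19, 0.133], [0.503, -0.168, 0.109], [0.502, -0.181, 0.133], [0.504, -0.205, 0.107], [0.501, -0.18, 0.109], [0.499, -0.19, 0.144], [0.496, -0.19, 0.145], [0.492, -0.189, 0.15], [0.489, -0.188, 0.152], [0.486, -0.187, 0.155], [0.484, -0.185, 0.152], [0.481, -0.186, 0.15], [0.478, -0.189, 0.146]]
tray 520 [ 0.523 -0.423] [0.143 0.16 ] 86.1 z [0.022 0.035 0.04 ] x 0.44 0.607 y -0.497 -0.348
```

>>> apply_moves(plan=[0,0,0,-0.12,0,0,0,-0.12,0,0,0,-0.12,0,0,0,-0.12,-12,-27,0,0,-12,-27,0,0,-12,-27,0,0,-12,-27,0,0,-12,-27,0,0,-12,-27,0,0,-12,-27,0,0,-12,-27,0,0,-12,-27,0,0,-12,-27,0,0,-12,-27,0,0,-12,-27,0,0,-12,-27,0,0,-12,-27,0,0,-12,-27,0,0,-12,-27,0,0], hand=0.6, squeeze=40)

```text
time_s: 2.1
ee_pos: [0.4397, 0.0933, 0.2053]
eef_rot: [-3.142, -0.0, -3.054]
force: [0.5, 0.1, -0.1]
grip_width: 0.075
grip_force: 0.0
```

```bash
cat >> h.py <<'E'
def st():
    o=monitor.get_obs();print('t%.1f'%o['time_s'],'p',o['ee_pos'].round(4),'rpy',o['eef_rot'].round(3),'F',o['force'].round(1),'w%.4f g%.1f'%(o['grip_width'],o['grip_force']),'q',o['qpos'].round(2));return o
def go(x,y,z):
    "tool-frame shift in mm from the measured TCP to a world point"
    o=st();print('dxyz',(R.from_euler('xyz',o['eef_rot']).inv().apply(np.array([x,y,z])-o['ee_pos'])*1000).round(1))
E
python3 - <<'E'
from h import *
go(.440,.0958,.100)
c=snap('wrist','w1.png');w=pts(c);hsv=cv2.cvtColor(c['image'],cv2.COLOR_RGB2HSV)
print(w[210,280])
E
```

```text
t2.1 p [0.4397 0.0933 0.2053] rpy [-3.142 -0.    -3.054] F [ 0.5  0.1 -0.1] w0.0750 g0.0 q [ 0.13  0.07  1.79  0.    1.28 -1.53]
dxyz [ -0.5   2.5 105.3]
[0.43486052 0.09378522 0.13174469]
```

View pics/w1.png

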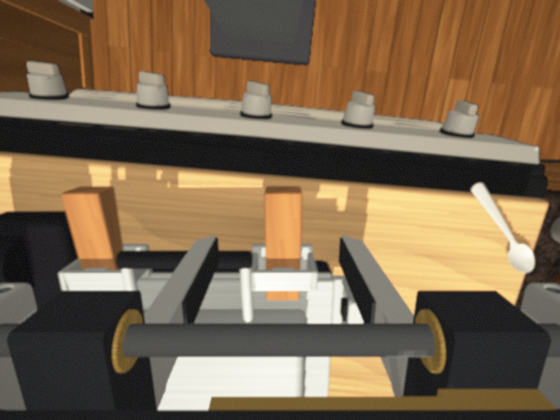

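The wrist view shows wedge 1 from (283,190) to (283,295), centred between the fingers. I'll go down and grip it.

>>> apply_moves(plan=[0,1,21,0,0,0,21,0,0,0,21,0,0,0,21,0,0,0,21,0,0,0,0,0])

```text
time_s: 2.75
ee_pos: [0.4379, 0.0953, 0.0983]
eef_rot: [-3.141, -0.005, -3.054]
force: [-0.3, -0.7, 0.0]
grip_width: 0.0749
grip_force: 0.0
```

>>> apply_moves(plan=[0,0,0,0,0,0,0,0,0,0,0,0,0,0,0,0,0,0,0,0,0,0,0,0,0,0,0,0,0,0,0,0], hand=-1)

```text
time_s: 3.55
ee_pos: [0.4391, 0.0959, 0.1006]
eef_rot: [3.141, -0.0, -3.054]
force: [-2.1, 4.7, 2.6]
grip_width: 0.0318
grip_force: 40.0
```

Gripped. First I'll try a few gentle swings with a light outward pull.

>>> apply_moves(plan=[0,3.7,0,0.06,0,3.7,0,0.06,0.5,-3.7,0,-0.06,0.5,-3.7,0,-0.06,0.5,-3.7,0,-0.06,0.5,-3.7,0,-0.06,0.5,3.7,0,0.06,0.5,3.7,0,0.06,0.5,3.7,0,0.06,0.5,3.7,0,0.06])

```text
time_s: 4.55
ee_pos: [0.435, 0.1027, 0.1009]
eef_rot: [3.141, 0.003, 3.107]
force: [6.0, 0.9, -1.0]
grip_width: 0.0315
grip_force: 39.9
```

>>> apply_moves(plan=[0.5,-3.7,0,-0.06,0.5,-3.7,0,-0.06,0.5,-3.7,0,-0.06,0.5,-3.7,0,-0.06])

```text
time_s: 4.95
ee_pos: [0.4343, 0.0874, 0.1011]
eef_rot: [-3.141, 0.004, -2.932]
force: [8.0, -0.4, -0.8]
grip_width: 0.032
grip_force: 39.7
```

```bash
python3 - <<'E'
from h import *
st()
b=load('top');w0=pts(b)
c=snap('top','t2.png');w=pts(c)
v,u=np.mgrid[:420,:560]
for ww,cc in((w0,b),(w,c)):
    m=(u>255)&(u<340)&(v>165)&(v<222)&(ww[...,2]>.135)&(ww[...,2]<.15)
    P=ww[m][:,:2].astype(np.float32);print(len(P),P.mean(0),cv2.minAreaRect(P))
E
```

```text
t5.0 p [0.4343 0.0874 0.1011] rpy [-3.141  0.004 -2.932] F [ 8.  -0.4 -0.8] w0.0320 g39.7 q [ 0.12  0.19  1.93 -0.    1.02 -1.66]
2815 [0.6178603  0.02600742] ((0.6068406105041504, 0.024576149880886078), (0.1477353870868683, 0.2097962498664856), 5.003991603851318)
2817 [0.61801547 0.02605655] ((0.60726398229599, 0.024521902203559875), (0.14782467484474182, 0.21006540954113007), 4.55653715133667)
```

It works: about 4.5 mm out at 8 N, and the grill hasn't moved. On with the swings.

>>> apply_moves(plan=[0.5,4,0,0.06,0.5,4,0,0.06,0.5,4,0,0.06,0.5,4,0,0.06,0.5,-4,0,-0.06,0.5,-4,0,-0.06,0.5,-4,0,-0.06,0.5,-4,0,-0.06,0.5,4,0,0.06,0.5,4,0,0.06,0.5,4,0,0.06,0.5,4,0,0.06,0.5,-4,0,-0.06,0.5,-4,0,-0.06,0.5,-4,0,-0.06,0.5,-4,0,-0.06])

```text
time_s: 6.6
ee_pos: [0.4245, 0.0864, 0.1014]
eef_rot: [-3.141, 0.004, -2.932]
force: [3.9, -2.7, 4.9]
grip_width: 0.0316
grip_force: 39.7
```

>>> apply_moves(plan=[0.5,4.3,0,0.06,0.5,4.3,0,0.06,0.5,4.3,0,0.06,0.5,4.3,0,0.06,0.5,-4.3,0,-0.06,0.5,-4.3,0,-0.06,0.5,-4.3,0,-0.06,0.5,-4.3,0,-0.06,0.5,4.3,0,0.06,0.5,4.3,0,0.06,0.5,4.3,0,0.06,0.5,4.3,0,0.06,0.5,-4.3,0,-0.06,0.5,-4.3,0,-0.06,0.5,-4.3,0,-0.06,0.5,-4.3,0,-0.06])

```text
time_s: 8.2
ee_pos: [0.4142, 0.0857, 0.1013]
eef_rot: [-3.141, 0.003, -2.932]
force: [2.1, 0.1, 5.6]
grip_width: 0.0317
grip_force: 39.9
```

>>> apply_moves(plan=[0.8,4.6,0,0.06,0.8,4.6,0,0.06,0.8,4.6,0,0.06,0.8,4.6,0,0.06,0.8,-4.8,0,-0.06,0.8,-4.8,0,-0.06,2,0,0,0,3,0,0,0,3,0,0,0,3,0,0,0])

```text
time_s: 9.2
ee_pos: [0.394, 0.0931, 0.0999]
eef_rot: [-3.141, -0.002, -3.055]
force: [-0.3, 0.2, -1.7]
grip_width: 0.0312
grip_force: 39.9
```

>>> apply_moves(plan=[10,0,0,0,10,0,0,0,0,0,-25,0,0,0,-25,0,0,0,-25,0,0,0,-25,0,-5,-35,0,0,-5,-35,0,0,-5,-35,0,0,-5,-35,0,0,-5,-35,0,0,-5,-35,0,0,-5,-35,0,0,-5,-35,0,0,-5,-35,0,0,-5,-35,0,0,-5,-35,0,0,-5,-35,0,0,-5,-35,0,0,-5,-35,0,0])

```text
time_s: 11.2
ee_pos: [0.4872, -0.3914, 0.2002]
eef_rot: [3.141, -0.001, -3.055]
force: [-0.7, 0.7, -0.2]
grip_width: 0.0319
grip_force: 39.9
```

>>> apply_moves(plan=[0,0,0,0.08,0,0,0,0.08,0,0,0,0])

```text
time_s: 11.5
ee_pos: [0.4871, -0.3903, 0.2]
eef_rot: [3.141, -0.001, 3.067]
force: [-0.5, 0.2, -1.0]
grip_width: 0.0314
grip_force: 39.9
```

```bash
python3 - <<'E'
from h import *
st()
c=snap('wrist','w2.png');t=snap('top')
w=pts(t);v,u=np.mgrid[:420,:560]
m=(u>460)&(u<530)&(v>200)&(v<280)&(w[...,2]>.01);print('bowl',np.nanpercentile(w[m],[1,50,99],axis=0).round(3))
w=pts(c)
m=(w[...,2]>.03)&(w[...,2]<.05)&(w[...,1]<-.33)&(w[...,1]>-.51)&(w[...,0]>.42)&(w[...,0]<.63)
P=w[m][:,:2].astype(np.float32);print(len(P),cv2.minAreaRect(P),P.min(0),P.max(0))
E
```

```text
t11.5 p [ 0.4871 -0.3903  0.2   ] rpy [ 3.141e+00 -1.000e-03  3.067e+00] F [-0.5  0.2 -1. ] w0.0314 g39.9 q [-0.73  0.47  1.3  -0.    1.37 -2.23]
bowl [[ 0.393 -0.679  0.04 ]
 [ 0.46  -0.362  0.507]
 [ 0.619 -0.273  0.557]]
1833 ((0.521160364151001, -0.4215589165687561), (0.14006978273391724, 0.15893012285232544), 86.13771057128906) [ 0.43733796 -0.49598643] [ 0.59694326 -0.34646636]
```

View pics/w2.png

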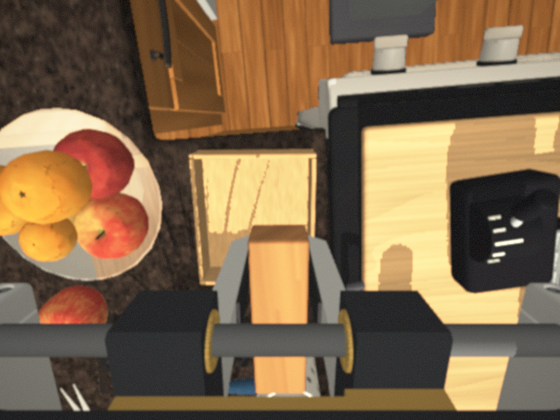

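The wrist view shows wedge 1 well held and the empty tray at about (253,215), where it was measured. I'll lower and release, opening only a little.

>>> apply_moves(plan=[0,0,25,0,0,0,25,0,0,0,25,0,0,0,25,0,0,0,25,0,0,0,25,0,0,0,20,0,0,0,12,0,0,0,6,0,0,0,0,0,0,0,0,0])

```text
time_s: 12.7
ee_pos: [0.488, -0.3909, 0.0134]
eef_rot: [-3.141, 0.001, 3.069]
force: [0.6, -0.2, -1.0]
grip_width: 0.0317
grip_force: 39.9
```

```bash
python3 - <<'E'
from h import *
st();w=pts(load('wrist'))
for y0,y1 in((-.50,-.52),(-.52,-.54),(-.54,-.56),(-.56,-.6)):
    m=(w[...,1]<y0)&(w[...,1]>y1)&(w[...,2]<.18)&(w[...,0]>.40)&(w[...,0]<.62);q=w[m];i=q[:,2].argmax();print(y0,q[i].round(3))
E
```

```text
t12.7 p [ 0.488  -0.3909  0.0134] rpy [-3.141e+00  1.000e-03  3.069e+00] F [ 0.6 -0.2 -1. ] w0.0317 g39.9 q [-0.73  0.67  1.45  0.    1.02 -2.23]
-0.5 [ 0.462 -0.518  0.058]
-0.52 [ 0.415 -0.54   0.059]
-0.54 [ 0.432 -0.559  0.068]
-0.56 [ 0.444 -0.599  0.129]
```

>>> apply_moves(plan=[0,0,3,0,0,0,0,0,0,0,0,0])

```text
time_s: 13.0
ee_pos: [0.4877, -0.3907, 0.0097]
eef_rot: [-3.141, 0.0, 3.069]
force: [-0.2, -0.5, -1.3]
grip_width: 0.0321
grip_force: 39.9
```

>>> apply_moves(plan=[0,0,0,0,0,0,0,0,0,0,0,0,0,0,-5,0,0,0,-10,0,0,0,-25,0,0,0,-30,0,0,0,-30,0,0,0,-30,0,0,0,-30,0,0,0,-30,0], hand=-0.1)

```text
time_s: 14.1
ee_pos: [0.4875, -0.3905, 0.2018]
eef_rot: [-3.141, 0.001, 3.069]
force: [0.7, 0.7, -0.8]
grip_width: 0.0424
grip_force: 0.0
```

```bash
python3 - <<'E'
from h import *
go(.454,-.0725,.20)
c=snap('wrist');w=pts(c);hsv=cv2.cvtColor(c['image'],cv2.COLOR_RGB2HSV)
m=(w[...,2]>.022)&(w[...,2]<.04)&(w[...,1]<-.36)&(w[...,1]>-.48)&(w[...,0]>.45)&(w[...,0]<.59)
print(np.nanpercentile(w[m],[2,50,98],axis=0).round(3))
E
```

```text
t14.1 p [ 0.4875 -0.3905  0.2018] rpy [-3.141e+00  1.000e-03  3.069e+00] F [ 0.7  0.7 -0.8] w0.0424 g0.0 q [-0.73  0.47  1.3   0.    1.37 -2.23]
dxyz [ 56.6 314.8   1.6]
[[ 0.467 -0.406  0.022]
 [ 0.484 -0.39   0.024]
 [ 0.515 -0.361  0.032]]
```

>>> apply_moves(plan=[5.7,31.5,0,0,5.7,31.5,0,0,5.7,31.5,0,0,5.7,31.5,0,0,5.7,31.5,0,0,5.7,31.5,0,0,5.7,31.5,0,0,5.7,31.5,0,0,5.7,31.5,0,0,5.7,31.5,0,0,0,0,0,-0.08,0,0,0,-0.08,0,0,0,0], hand=0.6)

```text
time_s: 15.45
ee_pos: [0.4537, -0.0721, 0.2002]
eef_rot: [-3.141, 0.001, -3.053]
force: [-0.1, 0.2, 0.5]
grip_width: 0.075
grip_force: 0.0
```

```bash
python3 - <<'E'
from h import *
go(.454,-.0725,.100)
c=snap('wrist','w3.png');w=pts(c);hsv=cv2.cvtColor(c['image'],cv2.COLOR_RGB2HSV)
for x in(.445,.455,.465,.475):
    m=(w[...,2]>.118)&(w[...,2]<.14)&(abs(w[...,0]-x)<.003)&(w[...,1]<-.04)&(w[...,1]>-.11)&(hsv[...,1]>100);print(x,m.sum(),w[m][:,1].min(),w[m][:,1].max(),w[m][:,1].mean())
E
```

```text
t15.4 p [ 0.4537 -0.0721  0.2002] rpy [-3.141e+00  1.000e-03 -3.053e+00] F [-0.1  0.2  0.5] w0.0750 g0.0 q [-0.24  0.1   1.77 -0.    1.27 -1.9 ]
dxyz [-1.000e-01 -3.000e-01  1.002e+02]
0.445 258 -0.08802626436586694 -0.05669555741264659 -0.07223060360616083
0.455 247 -0.08732232355985112 -0.05545779649487929 -0.07164622836309956
0.465 237 -0.08668640239646096 -0.055349449506701065 -0.07102507288998967
0.475 226 -0.08610906307310173 -0.05417340663983735 -0.07014592219231186
```

Centred to within a millimetre. I'll go down and grip.

>>> apply_moves(plan=[0,0,20,0,0,0,20,0,0,0,20,0,0,0,20,0,0,0,20,0,0,0,0,0])

```text
time_s: 16.1
ee_pos: [0.4526, -0.0723, 0.0977]
eef_rot: [3.14, -0.003, -3.057]
force: [0.0, -0.2, 0.1]
grip_width: 0.0752
grip_force: 0.0
```

>>> apply_moves(plan=[0,0,0,0,0,0,0,0,0,0,0,0,0,0,0,0,0,0,0,0,0,0,0,0,0,0,0,0,0,0,0,0], hand=-1)

```text
time_s: 16.9
ee_pos: [0.4536, -0.0721, 0.0996]
eef_rot: [3.141, -0.0, -3.054]
force: [-2.2, 4.1, 3.7]
grip_width: 0.0313
grip_force: 40.0
```

>>> apply_moves(plan=[0,3.7,0,0.06,0,3.7,0,0.06,0.5,-3.7,0,-0.06,0.5,-3.7,0,-0.06,0.5,-3.7,0,-0.06,0.5,-3.7,0,-0.06,0.5,3.7,0,0.06,0.5,3.7,0,0.06,0.5,3.7,0,0.06,0.5,3.7,0,0.06,0.5,-3.7,0,-0.06,0.5,-3.7,0,-0.06,0.5,-3.7,0,-0.06,0.5,-3.7,0,-0.06])

```text
time_s: 18.3
ee_pos: [0.4486, -0.0808, 0.1]
eef_rot: [-3.14, 0.003, -2.933]
force: [8.0, -1.3, 0.1]
grip_width: 0.0317
grip_force: 40.0
```

>>> apply_moves(plan=[0.5,4,0,0.06,0.5,4,0,0.06,0.5,4,0,0.06,0.5,4,0,0.06,0.5,-4,0,-0.06,0.5,-4,0,-0.06,0.5,-4,0,-0.06,0.5,-4,0,-0.06,0.5,4,0,0.06,0.5,4,0,0.06,0.5,4,0,0.06,0.5,4,0,0.06,0.5,-4,0,-0.06,0.5,-4,0,-0.06,0.5,-4,0,-0.06,0.5,-4,0,-0.06])

```text
time_s: 19.9
ee_pos: [0.4389, -0.0819, 0.1005]
eef_rot: [-3.139, 0.004, -2.933]
force: [4.5, -2.1, 4.9]
grip_width: 0.032
grip_force: 40.0
```

>>> apply_moves(plan=[0.5,4.3,0,0.06,0.5,4.3,0,0.06,0.5,4.3,0,0.06,0.5,4.3,0,0.06,0.5,-4.3,0,-0.06,0.5,-4.3,0,-0.06,0.5,-4.3,0,-0.06,0.5,-4.3,0,-0.06,0.5,4.3,0,0.06,0.5,4.3,0,0.06,0.5,4.3,0,0.06,0.5,4.3,0,0.06,0.5,-4.3,0,-0.06,0.5,-4.3,0,-0.06,0.5,-4.3,0,-0.06,0.5,-4.3,0,-0.06])

```text
time_s: 21.5
ee_pos: [0.4286, -0.0826, 0.1003]
eef_rot: [-3.14, 0.003, -2.932]
force: [1.9, -1.0, 6.1]
grip_width: 0.0321
grip_force: 40.0
```

>>> apply_moves(plan=[0.8,4.6,0,0.06,0.8,4.6,0,0.06,0.8,4.6,0,0.06,0.8,4.6,0,0.06,0.8,-4.8,0,-0.06,0.8,-4.8,0,-0.06,2,0,0,0,3,0,0,0,3,0,0,0,3,0,0,0])

```text
time_s: 22.5
ee_pos: [0.4089, -0.0746, 0.0991]
eef_rot: [3.141, -0.001, -3.055]
force: [-0.3, 0.3, -0.5]
grip_width: 0.0314
grip_force: 40.0
```

>>> apply_moves(plan=[10,0,0,0,10,0,0,0,0,0,-25,0,0,0,-25,0,0,0,-25,0,0,0,-25,0,-5,-31.4,0,0,-5,-31.4,0,0,-5,-31.4,0,0,-5,-31.4,0,0,-5,-31.4,0,0,-5,-31.4,0,0,-5,-31.4,0,0,-5,-31.4,0,0,-5,-31.4,0,0,-5,-31.4,0,0,-5,-31.4,0,0,-5,-31.4,0,0,0,0,0,0.08,0,0,0,0.08])

```text
time_s: 24.5
ee_pos: [0.4812, -0.447, 0.1985]
eef_rot: [3.14, -0.001, 3.065]
force: [0.3, 0.2, -0.2]
grip_width: 0.0318
grip_force: 40.0
```

```bash
python3 - <<'E'
from h import *
c=snap('wrist','w4.png');w=pts(c)
m=(w[...,2]>.034)&(w[...,2]<.05)&(w[...,1]<-.33)&(w[...,1]>-.53)&(w[...,0]>.40)&(w[...,0]<.65)
P=w[m][:,:2].astype(np.float32);print(len(P),cv2.minAreaRect(P),P.min(0),P.max(0))
go(.482,-.447,.01)
E
```

```text
1753 ((0.5430185794830322, -0.4384858012199402), (0.18305574357509613, 0.21118347346782684), 89.95402526855469) [ 0.43739006 -0.5299724 ] [ 0.6485559 -0.3468834]
t24.6 p [ 0.4813 -0.4467  0.1988] rpy [ 3.141e+00 -1.000e-03  3.060e+00] F [-0.9  0.4 -0.4] w0.0317 g40.0 q [-0.8   0.55  1.19 -0.    1.41 -2.29]
dxyz [ -1.   -0.5 188.8]
```

View pics/w4.png

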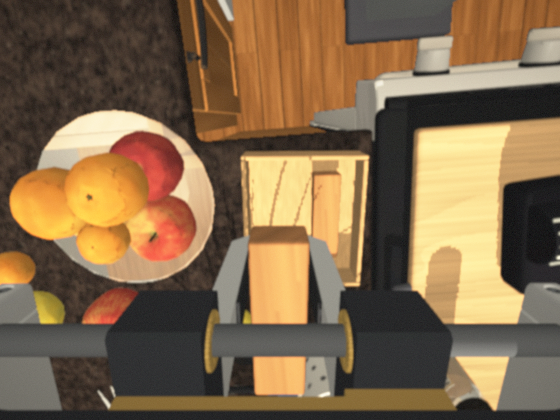

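The tray is still in place with wedge 1 lying in it at (326,213), and wedge 2 is held to its left. I'll lower it.

>>> apply_moves(plan=[0,0,25,0,0,0,25,0,0,0,25,0,0,0,25,0,0,0,25,0,0,0,25,0,0,0,20,0,0,0,12,0,0,0,6,0,0,0,0,0,0,0,0,0])

```text
time_s: 25.65
ee_pos: [0.4825, -0.4469, 0.0125]
eef_rot: [-3.141, 0.001, 3.069]
force: [0.2, -0.4, -0.2]
grip_width: 0.0315
grip_force: 40.0
```

>>> apply_moves(plan=[0,0,0,0,0,0,0,0,0,0,0,0,0,0,-5,0,0,0,-10,0,0,0,-25,0,0,0,-30,0,0,0,-30,0,0,0,-30,0,0,0,-30,0,0,0,-30,0], hand=-0.1)

```text
time_s: 26.75
ee_pos: [0.4821, -0.4464, 0.2039]
eef_rot: [-3.141, 0.001, 3.069]
force: [1.4, 0.5, -0.4]
grip_width: 0.0424
grip_force: 0.0
```

```bash
python3 - <<'E'
from h import *
st()
c=snap('wrist','w5.png');w=pts(c);t=snap('top')
w=pts(t);v,u=np.mgrid[:420,:560]
m=(u>255)&(u<340)&(v>165)&(v<222)&(w[...,2]>.135)&(w[...,2]<.15)
P=w[m][:,:2].astype(np.float32);print('lid',len(P),P.mean(0))
E
```

```text
t26.8 p [ 0.4821 -0.4464  0.2039] rpy [-3.141e+00  1.000e-03  3.069e+00] F [ 1.4  0.5 -0.4] w0.0424 g0.0 q [-0.8   0.54  1.18  0.    1.41 -2.3 ]
lid 2818 [0.6179821  0.02606938]
```

View pics/w5.png

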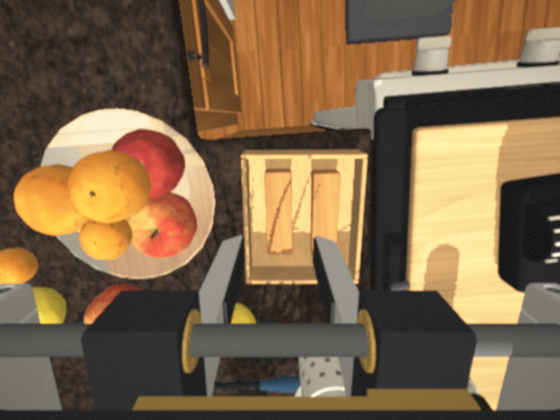

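Both wedges lie flat in the tray, at (278,210) and (325,210), and the grill hasn't moved. Next is the lid: I'll work out the hinge and the arc of the handle.

```bash
python3 - <<'E'
from h import *
w=pts(load('top'));im=load('top')['image'];hsv=cv2.cvtColor(im,cv2.COLOR_RGB2HSV);v,u=np.mgrid[:420,:560]
m=(u>262)&(u<322)&(v>160)&(v<176)&(hsv[...,2]<110)&(w[...,2]>.08)&(w[...,2]<.13)
print('hinge bar',m.sum(),np.nanpercentile(w[m],[5,50,95],axis=0).round(3))
m=(u>272)&(u<325)&(v>230)&(v<246)&(w[...,2]>.12)&(w[...,2]<.16)&(hsv[...,2]<100)
P=w[m];print('handle',m.sum(),np.percentile(P,[3,50,97],axis=0).round(3),np.polyfit(P[:,1]-.015,P[:,0],1))
go(.485,.0155,.205)
E
```

```text
hinge bar 81 [[ 0.693 -0.049  0.102]
 [ 0.7    0.031  0.106]
 [ 0.706  0.114  0.11 ]]
handle 173 [[ 0.477 -0.037  0.139]
 [ 0.486  0.015  0.144]
 [ 0.493  0.068  0.148]] [-0.08470865  0.48571691]
t26.9 p [ 0.4831 -0.4475  0.2073] rpy [-3.136  0.006  3.069] F [0.5 0.2 0.2] w0.0427 g0.0 q [-0.8   0.54  1.18 -0.    1.41 -2.3 ]
dxyz [ 3.180e+01  4.619e+02 -4.000e-01]
```

>>> apply_moves(plan=[2.3,33,0,0,2.3,33,0,0,2.3,33,0,0,2.3,33,0,0,2.3,33,0,0,2.3,33,0,0,2.3,33,0,0,2.3,33,0,0,2.3,33,0,0,2.3,33,0,0,2.3,33,0,0,2.3,33,0,0,2.3,33,0,0,2.3,33,0,0])

```text
time_s: 28.25
ee_pos: [0.4833, 0.0179, 0.2016]
eef_rot: [-3.142, 0.0, 3.069]
force: [0.6, 0.4, 0.0]
grip_width: 0.0421
grip_force: 0.0
```

>>> apply_moves(plan=[0,0,0,0.141,0,0,0,0.141,0,0,0,0.141,0,0,0,0.141,0,0,0,0.141,0,0,0,0.141,0,0,0,0.141,0,0,0,0.141,0,0,0,0.141,0,0,0,0.141,0,0,0,0], hand=-0.1)

```text
time_s: 29.35
ee_pos: [0.4835, 0.0166, 0.2015]
eef_rot: [3.142, 0.0, 1.657]
force: [0.1, 0.6, -0.0]
grip_width: 0.0426
grip_force: 0.0
```

```bash
python3 - <<'E'
from h import *
go(.4857,.0155,.122)
c=snap('wrist','w6.png');w=pts(c)
m=(w[...,2]>.125)&(w[...,2]<.16)&(abs(w[...,1]-.04)<.015)&(w[...,0]>.46)&(w[...,0]<.51);print(np.percentile(w[m],[2,50,98],axis=0).round(3))
E
```

```text
t29.4 p [0.4835 0.0166 0.2015] rpy [3.142 0.    1.657] F [ 0.1  0.6 -0. ] w0.0426 g0.0 q [-0.04  0.16  1.71 -0.    1.28 -0.13]
dxyz [-1.3  2.1 79.5]
[[0.474 0.026 0.138]
 [0.482 0.04  0.144]
 [0.49  0.054 0.146]]
```

View pics/w6.png

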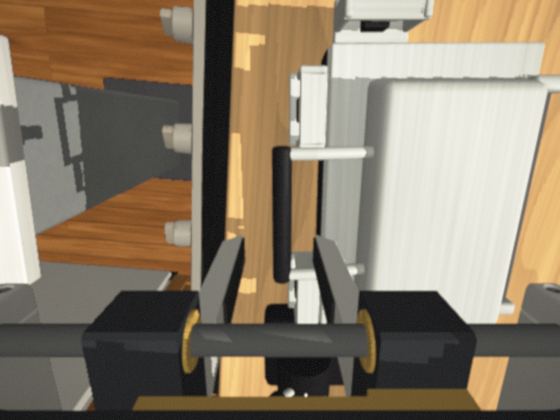

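The wrist view shows the handle bar from (283,150) to (283,280), midway between the fingers. I'll narrow the fingers, go down and grip.

>>> apply_moves(plan=[0,1,0,0,0,0,16,0,0,0,16,0,0,0,16,0,0,0,16,0,0,0,15,0,0,0,0,0,0,0,0,0], hand=-0.3)

```text
time_s: 30.2
ee_pos: [0.4848, 0.0167, 0.1228]
eef_rot: [-3.142, -0.0, 1.66]
force: [0.2, 0.8, -0.6]
grip_width: 0.0327
grip_force: 0.0
```

>>> apply_moves(plan=[0,0,0,0,0,0,0,0,0,0,0,0,0,0,0,0,0,0,0,0,0,0,0,0], hand=-1, squeeze=35)

```text
time_s: 30.8
ee_pos: [0.4856, 0.0167, 0.1231]
eef_rot: [3.139, 0.0, 1.659]
force: [5.2, 0.6, -1.6]
grip_width: 0.0151
grip_force: 35.0
```

>>> apply_moves(plan=[0,2.1,-10.7,0,0,2.7,-10.6,0,0,3.2,-10.4,0,0,3.7,-10.3,0,0,4.2,-10.1,0,0,4.7,-9.8,0,0,0,0,0])

```text
time_s: 31.5
ee_pos: [0.5054, 0.0185, 0.1855]
eef_rot: [3.141, 0.0, 1.659]
force: [-5.5, 0.3, 5.5]
grip_width: 0.0153
grip_force: 35.0
```

```bash
python3 - <<'E'
from h import *
st();s=snap('scene','s2.png');t=snap('top')
w=pts(t);v,u=np.mgrid[:420,:560]
m=(u>336)&(u<375)&(v>198)&(v<246)&(w[...,2]>.07)&(w[...,2]<.1);P=w[m][:,:2].astype(np.float32);print('pod',cv2.minAreaRect(P))
E
```

```text
t31.5 p [0.5054 0.0185 0.1855] rpy [3.141 0.    1.659] F [-5.5  0.3  5.5] w0.0153 g35.0 q [-0.04  0.22  1.67 -0.    1.25 -0.12]
pod ((0.5401458144187927, -0.15714803338050842), (0.12017270922660828, 0.09956132620573044), 4.597759246826172)
```

View pics/s2.png

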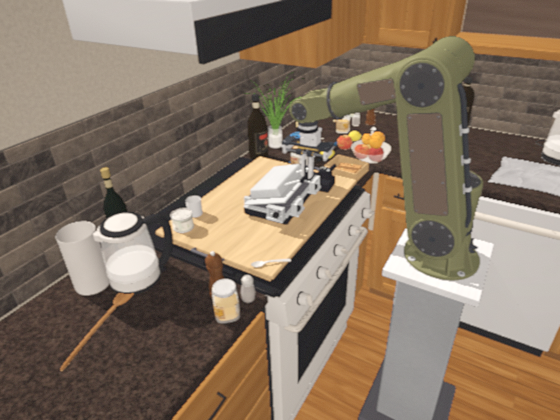

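The scene view shows the lid rising at (285,185), with the wrist well below the hood. I'll finish the arc.

>>> apply_moves(plan=[0,5.2,-9.6,0,0,5.6,-9.3,0,0,6.1,-9,0,0,6.6,-8.7,0,0,7,-8.4,0,0,7.4,-8,0,0,7.8,-7.6,0,0,8.1,-7.2,0,0,8.5,-6.8,0,0,6.4,-4.8,0,0,0,0,0,0,0,0,0])

```text
time_s: 32.8
ee_pos: [0.5717, 0.0243, 0.267]
eef_rot: [-3.14, 0.0, 1.659]
force: [-30.3, -2.7, 27.5]
grip_width: 0.0154
grip_force: 35.0
```

```bash
python3 - <<'E'
from h import *
st();t=snap('top');s=snap('scene')
w=pts(t)
P=w[150:240,250:345].reshape(-1,3);P=P[np.isfinite(P).all(1)&(P[:,2]<.3)&(P[:,2]>.12)&(P[:,0]>.53)&(P[:,1]>-.06)&(P[:,1]<.11)]
if len(P)>50:
    n=np.linalg.svd(P-P.mean(0),full_matrices=False)[2][2];print(len(P),P.mean(0),n,'tilt',np.degrees(np.arccos(abs(n[2]))))
w=pts(s);P=w[140:225,240:330].reshape(-1,3);P=P[np.isfinite(P).all(1)&(P[:,2]<.32)&(P[:,2]>.13)&(P[:,0]>.54)&(P[:,1]>-.06)&(P[:,1]<.14)]
if len(P)>50:
    n=np.linalg.svd(P-P.mean(0),full_matrices=False)[2][2];print(len(P),P.mean(0),n,'tilt',np.degrees(np.arccos(abs(n[2]))))
E
```

```text
t32.8 p [0.5717 0.0243 0.267 ] rpy [-3.14   0.     1.659] F [-30.3  -2.7  27.5] w0.0154 g35.0 q [-0.02  0.31  1.36 -0.    1.47 -0.11]
524 [0.63317959 0.08211741 0.20040485] [0.51647477 0.05185814 0.85473069] tilt 31.270004987289
877 [0.608226   0.07034831 0.2183263 ] [-0.75005516 -0.06001499 -0.65864668] tilt 48.80325734332834
```

The force has a radial push (the path radius is a touch small). I'll ease it off outwards and check the grill.

>>> apply_moves(plan=[0,-1.5,-1.5,0,0,0,0,0])

```text
time_s: 33.1
ee_pos: [0.5713, 0.0243, 0.267]
eef_rot: [3.141, 0.0, 1.659]
force: [-13.8, -1.4, 14.2]
grip_width: 0.015
grip_force: 35.0
```

```bash
python3 - <<'E'
from h import *
st();t=snap('top','t3.png')
w=pts(t);v,u=np.mgrid[:420,:560]
m=(u>336)&(u<375)&(v>198)&(v<246)&(w[...,2]>.07)&(w[...,2]<.1);P=w[m][:,:2].astype(np.float32);print('pod',cv2.minAreaRect(P))
s=snap('scene');w=pts(s);P=w[140:225,240:330].reshape(-1,3);P=P[np.isfinite(P).all(1)&(P[:,2]<.25)&(P[:,2]>.16)&(P[:,0]>.56)&(P[:,1]>-.03)&(P[:,1]<.12)]
for i in range(3):
    c=P.mean(0);n=np.linalg.svd(P-c,full_matrices=False)[2][2];d=abs((P-c)@n);print(len(P),n.round(3),'tilt',np.degrees(np.arccos(abs(n[2]))),d.mean());P=P[d<.006]
cv2.imwrite('pics/s3c.png',cv2.resize(s['image'][110:240,220:370,::-1],None,fx=4,fy=4))
E
```

```text
t33.1 p [0.5713 0.0243 0.267 ] rpy [3.141 0.    1.659] F [-13.8  -1.4  14.2] w0.0150 g35.0 q [-0.02  0.31  1.36 -0.    1.47 -0.11]
pod ((0.5420799255371094, -0.15825261175632477), (0.12409160286188126, 0.09668409824371338), 3.478562116622925)
347 [-0.312  0.013 -0.95 ] tilt 18.19111630711895 0.008742245060194607
138 [-0.241  0.019 -0.97 ] tilt 13.973299005249157 0.002325575366928587
136 [-0.242  0.02  -0.97 ] tilt 14.05786123840125 0.0022596701661645835
```

View pics/s3c.png

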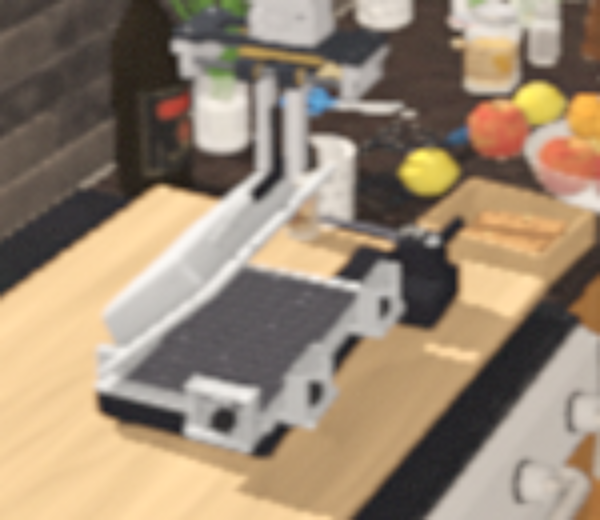

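The crop shows the lid standing open at about 45° (the handle geometry gives 0.78 rad), and the grill has shifted by no more than 2 mm. I'll ease off and let go.

>>> apply_moves(plan=[0,-1.3,-1.3,0,0,0,0,0])

```text
time_s: 33.4
ee_pos: [0.5711, 0.0243, 0.267]
eef_rot: [3.14, 0.0, 1.659]
force: [0.9, -1.3, 3.1]
grip_width: 0.0149
grip_force: 35.0
```

>>> apply_moves(plan=[0,0,0,0,0,0,0,0,0,0,0,0,0,0,-10,0,0,-1,-20,0,0,-5,-20,0,0,-20,-10,0,0,-20,0,0,0,-20,0,0,0,0,0,0], hand=-0.4)

```text
time_s: 34.4
ee_pos: [0.504, 0.0184, 0.3281]
eef_rot: [3.14, 0.0, 1.659]
force: [-0.1, -0.2, 0.7]
grip_width: 0.0284
grip_force: 0.0
```

```bash
python3 - <<'E'
from h import *
st();t=snap('top','t4.png');w=pts(t);hsv=cv2.cvtColor(t['image'],cv2.COLOR_RGB2HSV);v,u=np.mgrid[:420,:560]
m=(w[...,2]>.24)&(w[...,2]<.31)&(w[...,1]>-.06)&(w[...,1]<.1)&(w[...,0]>.54)&(w[...,0]<.62)&(v>150)&(hsv[...,2]<100)
print('handle',m.sum(),np.nanpercentile(w[m],[5,50,95],axis=0).round(3))
m=(u>350)&(u<385)&(v>205)&(v<250)&(w[...,2]>.13)&(w[...,2]<.18)
print('lever',m.sum(),np.round(w[m],3).tolist())
s=snap('scene');w=pts(s);P=w[160:205,290:335].reshape(-1,3);P=P[np.isfinite(P).all(1)&(P[:,2]>.1)&(P[:,2]<.18)&(P[:,1]<-.16)&(P[:,1]>-.24)];print(len(P),P.round(3).tolist()[::3])
cv2.imwrite('pics/t4c.png',cv2.resize(t['image'][150:260,235:400,::-1],None,fx=4.5,fy=4.5,interpolation=cv2.INTER_CUBIC))
E
```

```text
t34.4 p [0.504  0.0184 0.3281] rpy [3.14  0.    1.659] F [-0.1 -0.2  0.7] w0.0284 g0.0 q [-0.04  0.13  1.45 -0.    1.56 -0.12]
handle 17 [[0.559 0.074 0.276]
 [0.565 0.076 0.281]
 [0.572 0.079 0.286]]
lever 58 [[0.505, -0.181, 0.131], [0.505, -0.184, 0.133], [0.505, -0.187, 0.131], [0.505, -0.19, 0.13], [0.502, -0.178, 0.13], [0.502, -0.18, 0.136], [0.502, -0.183, 0.138], [0.502, -0.186, 0.135], [0.502, -0.188, 0.141], [0.502, -0.192, 0.134], [0.499, -0.177, 0.134], [0.499, -0.18, 0.138], [0.499, -0.182, 0.139], [0.499, -0.185, 0.142], [0.499, -0.187, 0.143], [0.499, -0.191, 0.139], [0.496, -0.178, 0.133], [0.496, -0.182, 0.14], [0.495, -0.184, 0.146], [0.496, -0.187, 0.144], [0.496, -0.191, 0.142], [0.493, -0.178, 0.134], [0.493, -0.179, 0.142], [0.492, -0.18, 0.148], [0.492, -0.183, 0.15], [0.493, -0.187, 0.144], [0.492, -0.189, 0.149], [0.493, -0.192, 0.148], [0.49, -0.179, 0.141], [0.489, -0.18, 0.149], [0.489, -0.182, 0.152], [0.49, -0.186, 0.148], [0.489, -0.188, 0.151], [0.49, -0.191, 0.15], [0.487, -0.179, 0.14], [0.487, -0.18, 0.148], [0.486, -0.181, 0.157], [0.486, -0.184, 
[... 735 characters left out ...]
0.178, 0.134], [0.483, -0.175, 0.139], [0.538, -0.179, 0.119], [0.526, -0.182, 0.121], [0.514, -0.186, 0.122], [0.498, -0.18, 0.129], [0.486, -0.182, 0.13], [0.531, -0.165, 0.123], [0.52, -0.17, 0.123], [0.512, -0.183, 0.119], [0.498, -0.182, 0.123], [0.55, -0.176, 0.108], [0.53, -0.164, 0.119], [0.513, -0.165, 0.123], [0.508, -0.185, 0.115], [0.499, -0.194, 0.112], [0.529, -0.171, 0.111], [0.511, -0.161, 0.12], [0.503, -0.172, 0.117], [0.496, -0.187, 0.112], [0.533, -0.16, 0.111], [0.512, -0.163, 0.114], [0.503, -0.173, 0.112], [0.496, -0.188, 0.107], [0.515, -0.161, 0.11], [0.499, -0.184, 0.103], [0.525, -0.163, 0.102], [0.506, -0.16, 0.108], [0.494, -0.174, 0.104], [0.493, -0.163, 0.101]]
```

View pics/t4c.png

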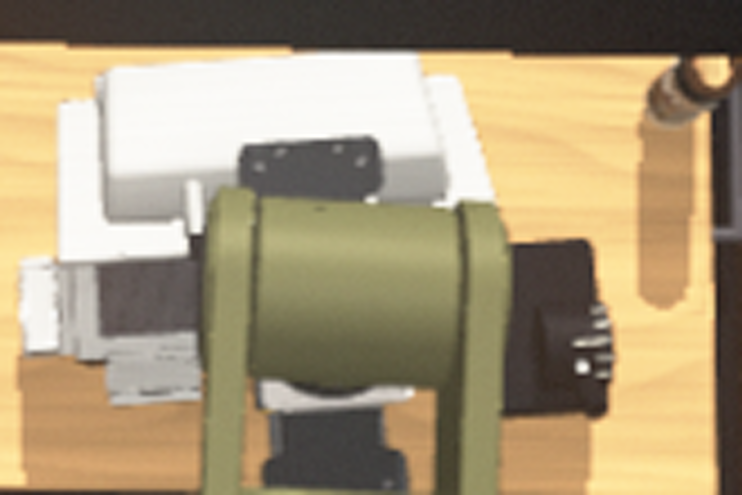

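The lid stays open. Next is the lever: its grip is at about (0.49, -0.187, 0.14) and its pivot at about x 0.534. I'll move the open fingers over it.

>>> apply_moves(plan=[-20,-3.3,0,0,-20,-3.3,0,0,-20,-3.3,0,0,-20,-3.3,0,0,-20,-3.3,0,0,-20,-3.3,0,0,-20,-3.3,0,0,-20,-3.3,0,0,-20,-3.3,0,0,-20,-3.3,0,0,-3,0,0,0,0,0,25,0,0,0,25,0,0,0,25,0,0,0,15,0,0,0,0,0], hand=0.19, squeeze=10)

```text
time_s: 36.1
ee_pos: [0.4899, -0.1859, 0.2346]
eef_rot: [-3.139, -0.002, 1.659]
force: [0.8, 0.1, 0.3]
grip_width: 0.0561
grip_force: 0.0
```

```bash
python3 - <<'E'
from h import *
go(.489,-.187,.142)
c=snap('wrist','w7.png');w=pts(c)
m=(w[...,2]>.128)&(w[...,2]<.17)&(w[...,1]<-.16)&(w[...,1]>-.22)&(w[...,0]>.46)&(w[...,0]<.53);q=w[m];print(m.sum(),np.percentile(q,[1,50,99],axis=0).round(3))
t=q[q[:,2]>np.percentile(q[:,2],80)];print(t.mean(0))
m=(w[...,2]>.105)&(w[...,2]<.13)&(w[...,1]<-.14)&(w[...,1]>-.22)&(w[...,0]>.46)&(w[...,0]<.6);print('hump',np.percentile(w[m],[1,50,99],axis=0).round(3))
E
```

```text
t36.1 p [ 0.4899 -0.1859  0.2346] rpy [-3.139e+00 -2.000e-03  1.659e+00] F [0.8 0.1 0.3] w0.0561 g0.0 q [-0.43  0.22  1.55  0.    1.37 -0.52]
dxyz [-1.2 -0.7 92.6]
609 [[ 0.475 -0.192  0.129]
 [ 0.489 -0.181  0.147]
 [ 0.505 -0.174  0.155]]
[ 0.48505341 -0.18382913  0.15335791]
hump [[ 0.499 -0.203  0.106]
 [ 0.525 -0.177  0.121]
 [ 0.553 -0.156  0.125]]
```

View pics/w7.png

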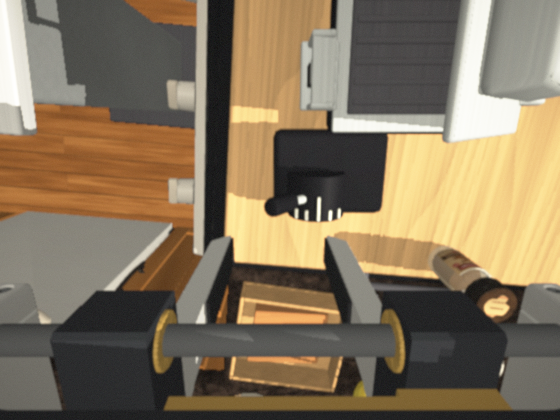

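The wrist view shows the lever leaning forward from (303,200) to (270,207), with the long mark at (319,207) over the middle of the hump (x about 0.528). I'll go down straddling it.

>>> apply_moves(plan=[0,0,20,0,0,0,20,0,0,0,20,0,0,0,20,0,0,0,12,0,0,0,0,0])

```text
time_s: 36.75
ee_pos: [0.4901, -0.1864, 0.1441]
eef_rot: [-3.14, -0.001, 1.659]
force: [-0.1, 0.2, -0.4]
grip_width: 0.0559
grip_force: 0.0
```

>>> apply_moves(plan=[0,7,0,0,0,7,0,0,0,7,0,0,0,7,0,0,0,7,0,0,0,5,0,0,0,0,0,0])

```text
time_s: 37.45
ee_pos: [0.5292, -0.1844, 0.1468]
eef_rot: [-3.138, 0.003, 1.659]
force: [-19.7, -5.7, 22.2]
grip_width: 0.0937
grip_force: 14.8
```

>>> apply_moves(plan=[0,0,0,0,0,0,0,0,0,0,0,0,0,0,0,0,0,0,0,0,0,0,0,0,0,0,0,0], hand=-1)

```text
time_s: 38.15
ee_pos: [0.529, -0.1844, 0.1469]
eef_rot: [-3.139, 0.002, 1.659]
force: [-19.1, -5.6, 21.0]
grip_width: 0.0935
grip_force: 14.4
```

The front fingertip was pressing on the lever's end face, in line with the pivot. I'll back off, go lower and check.

>>> apply_moves(plan=[0,-10,0,0,0,-10,0,0,0,-10,0,0,0,-10,0,0,0,0,0,0,0,0,0,0], hand=0.19, squeeze=30)

```text
time_s: 38.75
ee_pos: [0.4902, -0.1867, 0.1448]
eef_rot: [3.141, 0.0, 1.659]
force: [-0.1, 0.5, 0.6]
grip_width: 0.0559
grip_force: 0.0
```

```bash
python3 - <<'E'
from h import *
st()
s=snap('scene','s4.png');w=pts(s)
t=snap('top');w=pts(t);v,u=np.mgrid[:420,:560]
m=(u>336)&(u<375)&(v>198)&(v<246)&(w[...,2]>.07)&(w[...,2]<.1);P=w[m][:,:2].astype(np.float32);print('pod',cv2.minAreaRect(P))
cv2.imwrite('pics/s4c.png',cv2.resize(s['image'][130:230,240:390,::-1],None,fx=5,fy=5))
E
```

```text
t38.8 p [ 0.4902 -0.1867  0.1448] rpy [3.141 0.    1.659] F [-0.1  0.5  0.6] w0.0559 g0.0 q [-0.43  0.3   1.67  0.    1.17 -0.52]
pod ((0.5429132580757141, -0.15080063045024872), (0.08823081851005554, 0.1260032206773758), 89.16535186767578)
```

View pics/s4c.png

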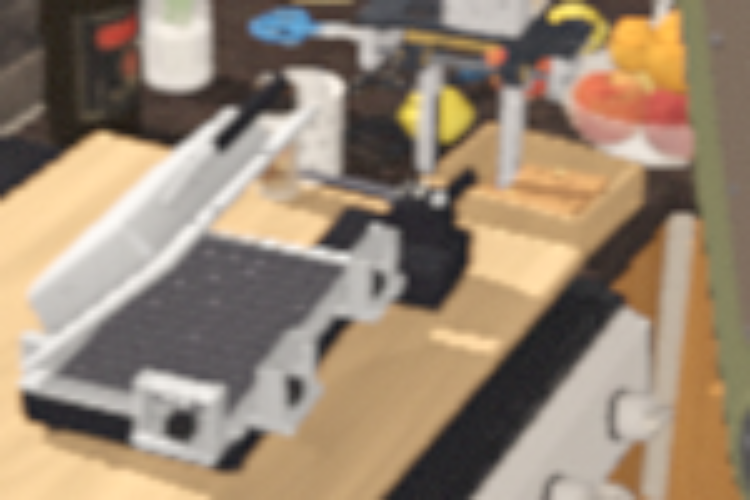

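The crop shows the fingers straddling the lever at (460,185), with their tips just too high. I'll go 13 mm lower and push.

>>> apply_moves(plan=[0,0,7,0,0,0,6,0,0,0,0,0,0,6,0,0,0,6,0,0,0,6,0,0,0,0,0,0])

```text
time_s: 39.55
ee_pos: [0.5085, -0.1849, 0.1315]
eef_rot: [-3.141, -0.0, 1.659]
force: [-1.2, -0.4, 0.2]
grip_width: 0.0559
grip_force: 0.6
```

>>> apply_moves(plan=[0,6,0,0,0,6,0,0,0,6,0,0,0,3,0,0,0,0,0,0])

```text
time_s: 40.05
ee_pos: [0.5293, -0.1832, 0.1315]
eef_rot: [3.141, 0.0, 1.659]
force: [-0.5, -0.7, -0.7]
grip_width: 0.0557
grip_force: 0.2
```

>>> apply_moves(plan=[0,0,0,0,0,0,0,0,0,0,0,0,0,0,0,0,0,0,0,0,0,0,0,0,0,0,0,0,0,0,0,0], hand=-1, squeeze=12)

```text
time_s: 40.85
ee_pos: [0.5293, -0.1832, 0.1316]
eef_rot: [3.141, 0.0, 1.659]
force: [2.1, 0.5, -0.3]
grip_width: 0.018
grip_force: 12.0
```

```bash
python3 - <<'E'
from h import *
st()
s=snap('scene');c=snap('wrist','w8.png')
cv2.imwrite('pics/s5c.png',cv2.resize(s['image'][140:210,280:380,::-1],None,fx=7,fy=7))
E
```

```text
t40.9 p [ 0.5293 -0.1832  0.1316] rpy [3.141 0.    1.659] F [ 2.1  0.5 -0.3] w0.0180 g12.0 q [-0.4   0.39  1.58  0.    1.17 -0.49]
```

View pics/s5c.png

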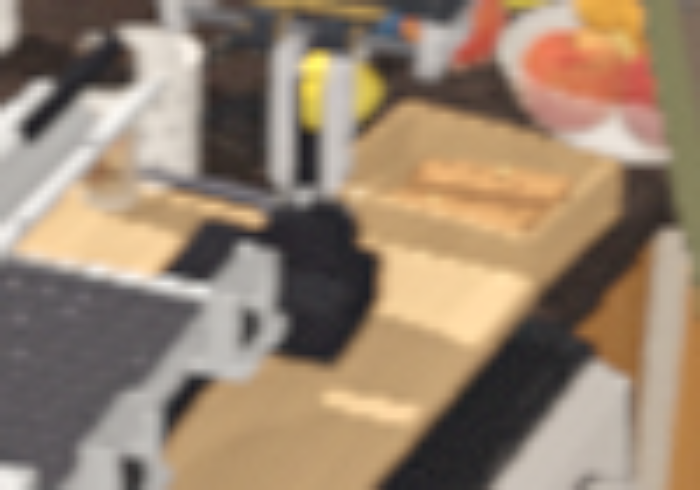

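The width is exactly 18.0 mm with the pads flat on the bar, and the crop shows the lever upright at (310,165). I'll release, rise and check everything.

>>> apply_moves(plan=[0,0,0,0,0,0,0,0,0,0,0,0,0,0,-10,0,0,0,-25,0,0,0,-25,0,0,0,-30,0,0,-20,-20,0,0,-30,-10,0,0,-30,0,0,0,-30,0,0,0,-30,0,0,0,-30,0,0,0,0,0,0], hand=-0.2)

```text
time_s: 42.35
ee_pos: [0.3576, -0.1983, 0.2527]
eef_rot: [3.141, 0.001, 1.657]
force: [0.3, 0.1, -0.6]
grip_width: 0.0375
grip_force: 0.0
```

```bash
python3 - <<'E'
from h import *
st();t=snap('top','t5.png');s=snap('scene')
hsv=cv2.cvtColor(t['image'],cv2.COLOR_RGB2HSV);w=pts(t);v,u=np.mgrid[:420,:560]
m=(u>340)&(u<385)&(v>195)&(v<250)&(w[...,2]>.135)&(w[...,2]<.185);print('lever',m.sum(),np.percentile(w[m],[5,50,95],axis=0).round(3))
m=(w[...,2]>.105)&(w[...,2]<.13)&(u>350)&(u<380)&(v>205)&(v<250);print('hump',np.percentile(w[m],[2,50,98],axis=0).round(3))
m=(w[...,2]>.25)&(w[...,2]<.30)&(w[...,1]>-.06)&(w[...,1]<.1)&(w[...,0]>.54)&(w[...,0]<.62)&(hsv[...,2]<100)
print('handle',m.sum(),np.nanpercentile(w[m],[5,50,95],axis=0).round(3))
m=(u>400)&(u<462)&(v>200)&(v<262)&(w[...,2]>.025)&(w[...,2]<.06);print('tray',cv2.minAreaRect(w[m][:,:2].astype(np.float32)))
cv2.imwrite('pics/f.png',np.hstack([cv2.resize(t['image'][140:275,225:465,::-1],(480,270)),cv2.resize(s['image'][110:245,200:360,::-1],(320,270))]))
E
```

```text
t42.4 p [ 0.3576 -0.1983  0.2527] rpy [3.141e+00 1.000e-03 1.657e+00] F [ 0.3  0.1 -0.6] w0.0375 g0.0 q [-0.6  -0.06  1.81 -0.    1.39 -0.68]
lever 40 [[ 0.52  -0.189  0.145]
 [ 0.527 -0.18   0.166]
 [ 0.535 -0.175  0.171]]
hump [[ 0.504 -0.206  0.107]
 [ 0.527 -0.178  0.118]
 [ 0.555 -0.16   0.126]]
handle 252 [[ 0.561 -0.027  0.276]
 [ 0.57   0.023  0.281]
 [ 0.578  0.074  0.285]]
tray ((0.5246685147285461, -0.42714011669158936), (0.14342495799064636, 0.1601870357990265), 85.94671630859375)
```

View pics/f.png

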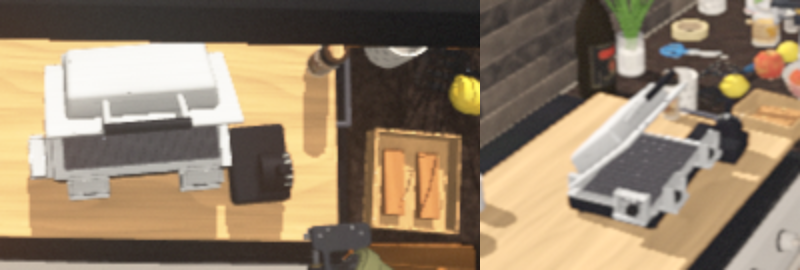

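The final view shows the lid open at about 0.76 rad, the lever upright (tip x 0.527 against a hump centre of 0.528), and both wedges flat in the tray at (393,183) and (428,185). Handing in.

```bash
python3 -c "
from station import ctrl
print(ctrl.hand_in())"
```

```text
the job is handed in; nothing more can be done
None
```

The job is handed in, with no verdict returned: both fitted wedges are in the tray (the left keeper was empty), the lid stands at about 45°, the heat lever is straight up, and the grill moved about 2 mm at most by my measurements.

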